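# Pour shoe-freshener balls from a carton with a fold-out spout

## Task

Pull the folded spout of the blue carton out all the way, with the carton standing and the balls still inside. Then pick the carton up and tilt it, spout down, over the open tin so that all three white balls roll into the tin. Stand the blue carton back upright on the shelf board and let go of it; leave the red carton where it is.

Things in the scene. Friction and masses are not known exactly. Their poses are not given: they have to be found in the camera images.
- carton: blue carton, 112 long (its x), 56 wide (its y), 76 tall, about 0.22 kg, loose, rigid, floor 4 thick, clear window in its closed top (white balls inside). Origin: centre of its underside; z up; the spout is in its -x end, which faces roughly towards the robot. To lift it, grip across the 56 width. Tilted 30 to 45 degrees with the spout out, it empties
- spout (a joint): spout: white -x end panel of the blue carton, 50 wide, side wings fold into the carton; hinge line along carton y at x -54.5, z 2 (carton frame). 0 = shut, panel upright; 1.3 rad = all the way out: a chute to -x whose end is 148 before the carton's centre and 28 above its underside, rising 15 degrees outwards, so balls stay in till tilted. Light friction (0.3 N at the tab); stays where left
- spout_tab (a point): centre of the orange tab on top of the spout panel: 34 wide (carton y), 5 thick, 24 tall, 73 to 97 from the hinge line. With the spout shut it stands 23 above the carton's top at the -x end, free on both sides: hook it from behind (its +x side, above the carton's top) and draw it to -x and down about the hinge
- open_tin: open empty round flat tin, bare metal, 124 across and 42 tall, wall and floor 3 thick, loose. Origin: centre of its underside; z up
- ball1_center (a point): centre of a white ceramic freshener ball, 20 across, 10 g, lying loose on the floor of the blue carton, in a row of three along its x in a lane 28 wide
- ball2_center (a point): centre of the second such ball
- ball3_center (a point): centre of the third such ball
- red_carton: red carton of the same size and shape, its spout folded shut; not to be used. Origin: centre of its underside, its spout end at -x
Not all that is in view belongs to the job. Of the things that look like the carton, the larger one is meant. Leave any turquoise look-alike of the open_tin alone.

How it is judged:
By the outcome, as a careful person would: the job done as asked, in the order asked, and still so for the second after the job is handed in, with the robot touching nothing.
It also fails if it takes over 72 s, if anything falls off the work surface, if the arm or the gripper's body presses on something with over 40 N, if the wrist force passes 120 N, or if a joint passes its speed limit or range.

## Robot

A 6-joint arm with a two-finger parallel gripper is mounted at the origin on the work surface. World frame = base frame: x ahead of the robot, y to its left, z up, the work surface at z = 0. Lengths are in m, angles in rad, forces in N, time in s.
With the tool pointing down it reaches from about 0.35 to 0.975 m from the base axis. Payload 4.9 kg.
Tool frame: the origin (TCP) lies on the centre line of the jaws, within the pads' length; the fingertips stand 8 mm ahead of it and the grasp point (between the pads) lies 11 mm behind it; z points along the fingers, y is the line along which they close (so a half turn about z gives the same grasp; the last joint's range is limited). The gripper opens to 85 mm and grips with 20 to 120 N. Pads are 22 mm wide; open, the fingers measure 114 mm over their backs; the gripper's body (76 mm by 85 mm) begins 54 mm behind the grasp point. The pads swing forward as they close: fully open they stand 13 mm farther back than shut.
Start: joints at [1.077, 0.053, 1.613, -0, 1.476, -0.119], TCP at [0.229, 0.582, 0.206] pointing down, gripper open.
Joint ranges: [-3.01, 3.01], [-1.01, 2.22], [0.06, 2.58], [-1.02, 4.17], [0.09, 2.62], [-3.14, 3.14]. Speed limits (rad/s): [2.57, 2.57, 3.14, 3.14, 3.14, 3.14].

## Interface

Orientations are given as a rotation vector (axis times angle).
In Python, from station import ctrl gives the robot as it stands.
- The arm moves only by the shell command python3 -m jog [FORCE], which reads ROWS from standard input. ROWS is a JSON object with one list for each field, all of the same length, 1 to 20, a row being the entries at one place: aperture (the finger opening in m), dx, dy, dz (the shift in a scale on which 1.0 is 1 m), rx, ry, rz (a rotation vector in parts of the range, where 1.0 means pi rad); each row is the pose to reach, as a shift and turn from the pose commanded when the command began, along the tool's axes at that moment; what a row does not reach only later rows make up. A row lasts 1/12 s, in which the tool goes at most 0.0417 m and 0.125 rad, less where a joint would pass 70% of its speed; a pose out of reach is approached as far as the arm can. The fingers move at their own pace and stop on an object; FORCE is the grip in N (left out, the last holds). Time passes only in rows, so rows that do not move let the fingers close. It prints the time, the measured TCP pose, the force, the opening and the grip force at its end. Input that does not fit is refused with a message, and nothing moves.
- ctrl.get_obs(): the state, without advancing time (a new reading comes with each control period).
- ctrl.get_image(name): name is "side" or "top" or "wrist"; returns the picture (400x640x3 uint8, red, green, blue); there is no depth.
- ctrl.camera_params(name): a dict with "fx", "fy", "cx", "cy" (pixels), "T" (4x4, takes a point from camera to world coordinates); the wrist camera has in their place "tool_from_camera" (4x4, takes a point from camera to tool coordinates, whose origin is the TCP and whose axes are the flange's). Camera axes: x right, y down, z forward; pixel columns grow to the right and rows downward; lengths in m; the calibration is good to about 2 mm. A picture is of the moment at which its call begins: read the wrist's pose just before it. camera_params takes no time and is no camera call.
- ctrl.finish_job(): hands the job in; it is judged then, once.
Trained networks look in the newest picture that a camera, given by its name, has taken for a name from the list of things; names that differ only in an ending like _2 or _b are one class to them, and where a whole thing is asked for, a point or a joint stands for the part that bears it (a point fixed in the world has none). Each returns a list of dicts, best first, with "p" (0 to 1); they miss things now and then, are a little off and sometimes report something else, mostly with a low value. They report only what shows in the picture. A call takes as long as a camera call. They do not tell look-alikes from the thing itself.
- ctrl.find_in(camera, thing): "extent" ([left, top, right, bottom] in pixels, round what is visible of it).
- ctrl.cut_out(camera, thing): "mask" (400x640 bool, what is visible of it) and "extent" ([left, top, right, bottom] in pixels, round what is visible of it).
- ctrl.tip_of(camera, thing): "xy" ([column, row] in pixels: a listed point, or the origin of a listed thing).
The state is a dict: "t": time; "q": joint angles; "dq": joint speeds; "effort": joint torques, N m; "tool_pos": TCP position; "tool_rot": TCP orientation; "contact_force": force on the tool from outside, world axes, zero at the start; "wrist_torque": the same for the moment, N m; "opening": finger opening in m; "grip_force": force on a finger pad.
Only numpy, scipy, OpenCV 4.12 (cv2) and the standard library are available. Lean on these libraries where they do the work, as an engineer would, in place of code of your own. Each camera call takes 0.05 s, during which the arm holds its last target. There are 200 camera calls.

## Working session

There is one attempt and no reset: what is moved stays moved. The work goes in short steps, Python scripts to look and compute and a shell command to move; the robot and the scene stay as the last step left them, time stands still between calls to the robot, and variables do not carry over. Pictures are saved under pics/ and viewed, at most 10 in all, crops included, and the job is handed in when it is done.

```bash
ls; mkdir -p pics
cat > h.py <<'E'
import numpy as np, cv2
from station import ctrl
from scipy.spatial.transform import Rotation as R
def cam(n):
    p=ctrl.camera_params(n)
    if 'T' in p: T=np.array(p['T'])
    else:
        o=ctrl.get_obs(); W=np.eye(4); W[:3,:3]=R.from_rotvec(o['tool_rot']).as_matrix(); W[:3,3]=o['tool_pos']
        T=W@np.array(p['tool_from_camera'])
    return p,T
def atz(n,uv,z):
    p,T=cam(n); d=T[:3,:3]@np.array([(uv[0]-p['cx'])/p['fx'],(uv[1]-p['cy'])/p['fy'],1])
    return T[:3,3]+d*(z-T[2,3])/d[2]
def proj(n,P):
    p,T=cam(n); c=np.linalg.inv(T)@np.r_[P,1]
    return np.array([p['fx']*c[0]/c[2]+p['cx'],p['fy']*c[1]/c[2]+p['cy']])
def save(n,f): 
    im=ctrl.get_image(n); cv2.imwrite('pics/'+f,im[:,:,::-1]); return im
E
python3 - <<'E'
from h import *
o=ctrl.get_obs(); print(o['t'],o['tool_pos'],o['tool_rot'],o['opening'])
a=save('top','t0.png'); b=save('side','s0.png')
cv2.imwrite('pics/c0.png',cv2.resize(np.vstack([a,b])[:,:,::-1],(480,600)))
for n in('top','side'):
    print(n,np.round(cam(n)[1],3).tolist(), ctrl.camera_params(n)['fx'])
    for th in('carton','red_carton','spout_tab','open_tin','ball1_center'):
        for r in ctrl.tip_of(n,th)[:3]: print(n,th,round(r['p'],2),np.round(r['xy']),np.round(atz(n,r['xy'],0),3))
E
```

```text
pics
0.0 [0.22848909 0.58101686 0.20460024] [-5.85195716e-01 -3.08600440e+00  3.06131118e-03] 0.08529276474960051
top [[0.003, -0.982, 0.19, 0.334], [-1.0, -0.005, -0.01, -0.021], [0.011, -0.19, -0.982, 1.424], [0.0, 0.0, 0.0, 1.0]] 489.15923913075414
top carton 0.82 [429. 241.] [ 0.489 -0.371  0.   ]
top carton 0.62 [380. 214.] [ 0.568 -0.23   0.   ]
top red_carton 0.7 [217. 213.] [0.57  0.251 0.   ]
top spout_tab 0.64 [428. 251.] [ 0.46  -0.367  0.   ]
top spout_tab 0.46 [385. 228.] [ 0.526 -0.242  0.   ]
top open_tin 0.9 [326. 222.] [ 0.543 -0.067  0.   ]
top open_tin 0.9 [370. 164.] [ 0.723 -0.201  0.   ]
side [[0.859, -0.354, 0.37, 0.206], [-0.511, -0.565, 0.647, -0.738], [-0.02, -0.745, -0.666, 0.81], [0.0, 0.0, 0.0, 1.0]] 456.4469071302181
side carton 0.95 [352. 283.] [ 0.58  -0.224  0.   ]
side carton 0.69 [352. 355.] [ 0.483 -0.368  0.   ]
side red_carton 0.65 [258. 172.] [0.573 0.25  0.   ]
side spout_tab 0.73 [326. 273.] [ 0.546 -0.171  0.   ]
side spout_tab 0.49 [330. 338.] [ 0.466 -0.315  0.   ]
side open_tin 0.86 [394. 249.] [ 0.722 -0.193  0.   ]
side open_tin 0.66 [303. 243.] [ 0.548 -0.06   0.   ]
```

View pics/t0.png

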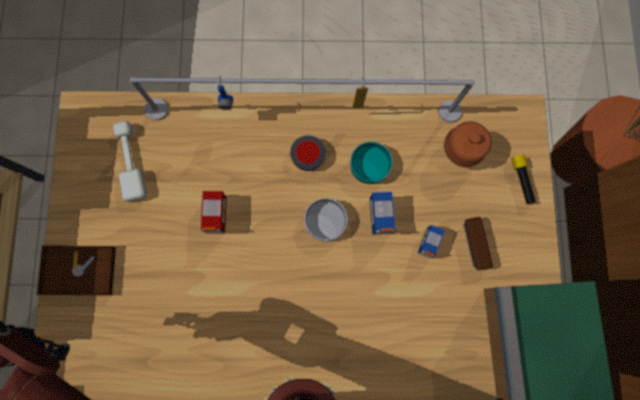

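View pics/s0.png

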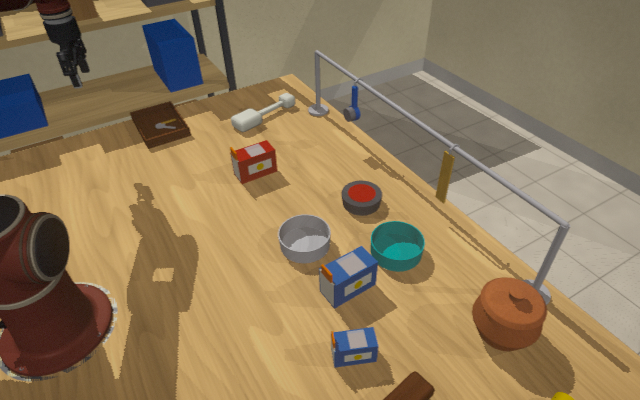

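Run:
```python
from h import *
print(ctrl.camera_params('wrist')); print(np.round(ctrl.get_obs()['q'],2))
o=atz('top',(380,214),0);t=atz('top',(385,228),.087);print(o,t)
for n in('top','side'):
  ctrl.get_image(n)
  for r in ctrl.cut_out(n,'carton')[:2]:
    m=r['mask'].astype(np.uint8); c=max(cv2.findContours(m,0,2)[0],key=cv2.contourArea); print(n,r['extent'],cv2.minAreaRect(c))
o=ctrl.get_obs(); Rm=R.from_rotvec(o['tool_rot']).as_matrix()
print(Rm.T@(np.array([.46,-.225,.30])-o['tool_pos']))
```

```text
{'fx': 289.9829518730652, 'fy': 289.9829518730652, 'cx': 320.2220679960809, 'cy': 202.23724649865838, 'tool_from_camera': array([[ 3.70852751e-04, -9.49233922e-01, -3.14570857e-01,
         8.07826045e-02],
       [ 9.99999906e-01,  2.81587121e-04,  3.29212537e-04,
         1.53211895e-03],
       [-2.23920606e-04, -3.14570950e-01,  9.49233937e-01,
        -1.66702372e-01],
       [ 0.00000000e+00,  0.00000000e+00,  0.00000000e+00,
         1.00000000e+00]])}
[ 1.08  0.05  1.61 -0.    1.48 -0.12]
[ 0.56893817 -0.22845168  0.        ] [ 0.51552159 -0.22868589  0.087     ]
top [369.7, 193.8, 397.9, 234.9] ((381.74114990234375, 213.13528442382812), (42.56656265258789, 23.699220657348633), 85.60128784179688)
top [419.4, 224.7, 444.6, 258.9] ((430.19976806640625, 241.27212524414062), (17.449199676513672, 31.222156524658203), 21.250507354736328)
side [317.6, 245.8, 375.8, 305.6] ((347.822998046875, 274.84515380859375), (44.83053970336914, 64.34536743164062), 59.620872497558594)
side [317.6, 266.9, 333.7, 301.8] ((326.5, 283.5), (39.0, 13.0), 90.0)
[-0.51044535 -0.66596675 -0.09421457]
```

Units first: turns go in shares of pi rad. So -0.375 rad / 3.1416 = -0.1194.

```bash
R="" ; echo '{"aperture": [0, 0, 0, 0, 0, 0, 0, 0, 0, 0, 0, 0, 0, 0, 0, 0, 0, 0, 0, 0], "dx": [-0.03, -0.05, -0.08, -0.1, -0.51, -0.51, -0.51, -0.51, -0.51, -0.51, -0.51, -0.51, -0.51, -0.51, -0.51, -0.51, -0.51, -0.51, -0.51, -0.51], "dy": [-0.04, -0.08, -0.12, -0.15, -0.666, -0.666, -0.666, -0.666, -0.666, -0.666, -0.666, -0.666, -0.666, -0.666, -0.666, -0.666, -0.666, -0.666, -0.666, -0.666], "dz": [-0.03, -0.05, -0.06, -0.09, -0.094, -0.094, -0.094, -0.094, -0.094, -0.094, -0.094, -0.094, -0.094, -0.094, -0.094, -0.094, -0.094, -0.094, -0.094, -0.094], "rx": [0, 0, 0, 0, 0, 0, 0, 0, 0, 0, 0, 0, 0, 0, 0, 0, 0, 0, 0, 0], "ry": [0, 0, 0, 0, 0, 0, 0, 0, 0, 0, 0, 0, 0, 0, 0, 0, 0, 0, 0, 0], "rz": [0, 0, -0.0318, -0.0637, -0.1194, -0.1194, -0.1194, -0.1194, -0.1194, -0.1194, -0.1194, -0.1194, -0.1194, -0.1194, -0.1194, -0.1194, -0.1194, -0.1194, -0.1194, -0.1194]}' | python3 -m jog; echo '{"aperture": [0, 0], "dx": [0, 0], "dy": [0, 0], "dz": [0, 0], "rx": [0, 0], "ry": [0, 0], "rz": [0, 0]}' | python3 -m jog
python3 - <<'E'
from h import *
print(ctrl.get_obs()['q'],ctrl.get_obs()['tool_pos'],ctrl.get_obs()['tool_rot'])
save('wrist','w1.png')
for th,z in(('carton',0),('spout_tab',.087),('spout',0.02),('open_tin',0),('ball1_center',.014)):
    for r in ctrl.tip_of('wrist',th)[:3]: print(th,round(r['p'],2),np.round(r['xy']),np.round(atz('wrist',r['xy'],z),4))
E
```

```text
t: 2.47
tool_pos: [0.452, -0.2017, 0.2992]
tool_rot: [0.001, 3.141, -0.0]
contact_force: [1.0, 0.6, 0.5]
opening: -0.0001
grip_force: 0.0
t: 2.63
tool_pos: [0.4517, -0.201, 0.2983]
tool_rot: [-0.005, -3.14, -0.002]
contact_force: [0.3, 0.5, -0.1]
opening: 0.0001
grip_force: 0.0
[-5.69363834e-01 -3.01244137e-01  1.78431391e+00  1.41006429e-04
  1.66042899e+00 -2.13700392e+00] [ 0.45174783 -0.20100203  0.29830278] [-4.93578881e-03 -3.14005676e+00 -1.79526468e-03]
carton 0.76 [304. 224.] [ 0.5647 -0.2253  0.    ]
carton 0.67 [221. 181.] [ 0.4884 -0.3611  0.    ]
spout_tab 0.65 [300. 212.] [ 0.512  -0.2254  0.087 ]
spout_tab 0.65 [212. 166.] [ 0.4468 -0.3392  0.087 ]Traceback (most recent call last):
  File "<stdin>", line 5, in <module>
ValueError: it knows: ball1_center, ball2_center, ball3_center, carton, open_tin, red_carton, spout_tab
```

View pics/w1.png

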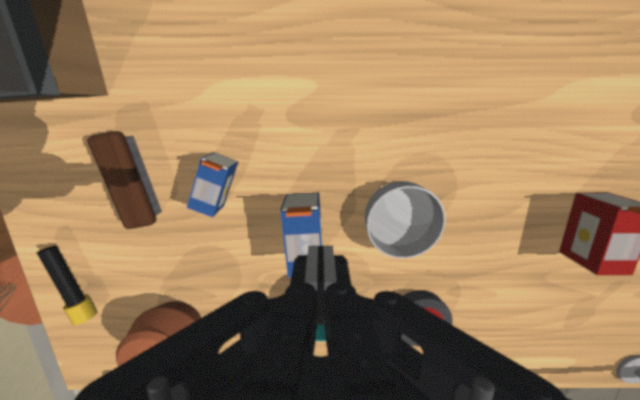

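Run:
```python
from h import *
im=cv2.imread('pics/w1.png'); hsv=cv2.cvtColor(im,cv2.COLOR_BGR2HSV)
c=im[180:260,265:345]; cv2.imwrite('pics/w1c.png',cv2.resize(c,(560,560),interpolation=cv2.INTER_CUBIC))
m=((hsv[:,:,0]>4)&(hsv[:,:,0]<18)&(hsv[:,:,1]>170)).astype(np.uint8); m[:195]=0;m[230:]=0;m[:,:275]=0;m[:,325:]=0
ys,xs=np.nonzero(m); print(len(xs))
if len(xs):
  print(xs.min(),xs.max(),ys.min(),ys.max()); print(cv2.minAreaRect(np.c_[xs,ys].astype(np.float32)))
for p in [(285,211),(313,211)]: print(atz('wrist',p,.099))
for y in (0,.05,-.05):
  c,s=np.cos(y),np.sin(y)
  for q in [(-.0545,.017,.099),(-.0545,-.017,.099),(-.056,.028,.076),(-.056,-.028,.076),(.056,.028,.076),(.056,-.028,.076)]:
    print(y,q,np.round(proj('wrist',[.5665+c*q[0]-s*q[1],-.2265+s*q[0]+c*q[1],q[2]]),1))
```

```text
127
287 309 208 214
((298.0, 211.0), (6.0, 22.0), 90.0)
[ 0.50570977 -0.24423119  0.099     ]
[ 0.50566301 -0.20653977  0.099     ]
0 (-0.0545, 0.017, 0.099) [310.8 215.4]
0 (-0.0545, -0.017, 0.099) [285.7 215.4]
0 (-0.056, 0.028, 0.076) [319.  208.7]
0 (-0.056, -0.028, 0.076) [279.8 208.6]
0 (0.056, 0.028, 0.076) [319.  276.8]
0 (0.056, -0.028, 0.076) [282.8 276.8]
0.05 (-0.0545, 0.017, 0.099) [308.8 214.9]
0.05 (-0.0545, -0.017, 0.099) [283.7 216. ]
0.05 (-0.056, 0.028, 0.076) [317.  207.8]
0.05 (-0.056, -0.028, 0.076) [277.9 209.6]
0.05 (0.056, 0.028, 0.076) [320.8 276. ]
0.05 (0.056, -0.028, 0.076) [284.7 277.5]
-0.05 (-0.0545, 0.017, 0.099) [312.8 216. ]
-0.05 (-0.0545, -0.017, 0.099) [287.7 214.8]
-0.05 (-0.056, 0.028, 0.076) [321.  209.6]
-0.05 (-0.056, -0.028, 0.076) [281.7 207.7]
-0.05 (0.056, 0.028, 0.076) [317.2 277.5]
-0.05 (0.056, -0.028, 0.076) [281.  275.9]
```

View pics/w1c.png

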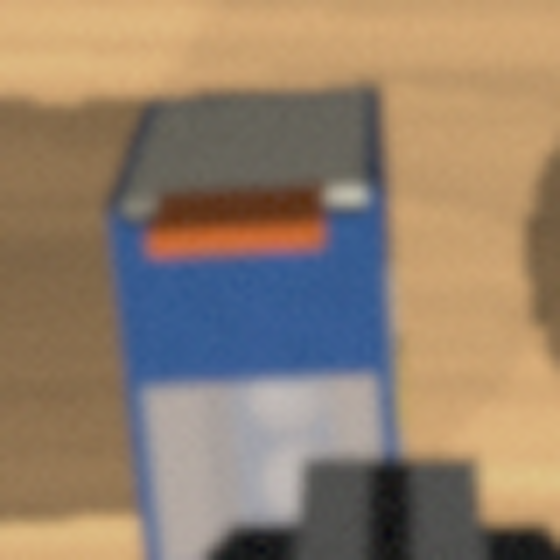

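To row units: -0.05 rad / 3.1416 = -0.0159.

```bash
echo '{"aperture": [0, 0, 0, 0, 0, 0, 0, 0], "dx": [-0.04, -0.086, -0.086, -0.086, -0.086, -0.086, -0.086, -0.086], "dy": [-0.01, -0.023, -0.023, -0.023, -0.023, -0.023, -0.023, -0.023], "dz": [0.02, 0.05, 0.09, 0.13, 0.165, 0.165, 0.165, 0.165], "rx": [0, 0, 0, 0, 0, 0, 0, 0], "ry": [0, 0, 0, 0, 0, 0, 0, 0], "rz": [-0.0095, -0.0159, -0.0159, -0.0159, -0.0159, -0.0159, -0.0159, -0.0159]}' | python3 -m jog
python3 - <<'E'
from h import *
o=ctrl.get_obs();print(o['tool_pos'],o['tool_rot'])
a=save('side','s2.png');c=a[200:320,270:420]; b=save('wrist','w2.png')
c=cv2.resize(c,(500,400),interpolation=cv2.INTER_CUBIC); b=cv2.resize(b[150:350,220:370],(300,400))
cv2.imwrite('pics/s2c.png',np.hstack([c,b])[:,:,::-1])
P=o['tool_pos'];print(proj('side',P),proj('side',P+[0,0,-.008]),proj('wrist',P+[0,0,-.008]))
E
```

```text
t: 3.45
tool_pos: [0.539, -0.2221, 0.1368]
tool_rot: [-0.081, 3.138, -0.003]
contact_force: [0.5, -1.0, 0.2]
opening: 0.0003
grip_force: 0.0
[ 0.5390324  -0.2220635   0.13677701] [-8.07159379e-02  3.13751680e+00 -2.80078267e-03]
[336.14120492 247.92887591] [336.11673176 250.64322798] [319.84492855 231.69371147]
```

View pics/s2c.png

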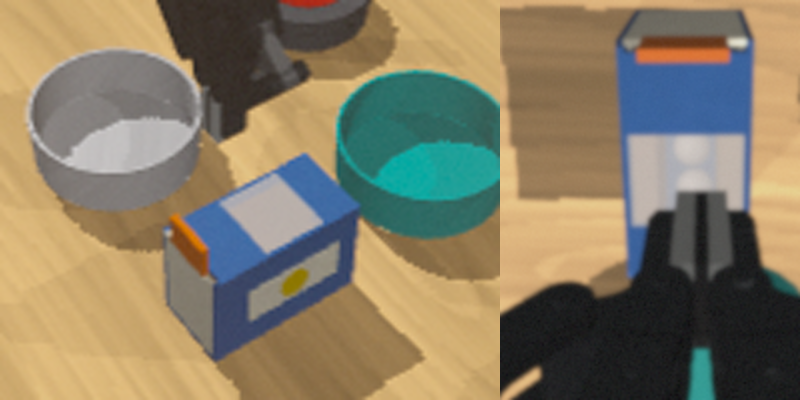

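```bash
echo '{"aperture": [0, 0, 0], "dx": [0, 0, 0], "dy": [0, 0, 0], "dz": [0.025, 0.039, 0.039], "rx": [0, 0, 0], "ry": [0, 0, 0], "rz": [0, 0, 0]}' | python3 -m jog | grep -E 'pos|force'; echo '{"aperture": [0, 0, 0], "dx": [0, 0, 0], "dy": [0, 0, 0], "dz": [0.004, 0.008, 0.008], "rx": [0, 0, 0], "ry": [0, 0, 0], "rz": [0, 0, 0]}' | python3 -m jog | grep -E 'pos|force'
python3 - <<'E'
from h import *
o=ctrl.get_obs();print(o['tool_pos'])
a=save('side','s3.png');c=a[220:300,300:380]; b=save('wrist','w3.png')
c=cv2.resize(c,(400,400),interpolation=cv2.INTER_CUBIC); b=cv2.resize(b[170:290,260:380],(400,400),interpolation=cv2.INTER_CUBIC)
cv2.imwrite('pics/s3c.png',np.hstack([c,b])[:,:,::-1])
E
```

```text
tool_pos: [0.5366, -0.2216, 0.0934]
contact_force: [-0.9, 1.6, -1.3]
grip_force: 0.0
tool_pos: [0.538, -0.2224, 0.0872]
contact_force: [-0.4, -0.9, -0.2]
grip_force: 0.0
[ 0.53798522 -0.22241582  0.08717237]
```

View pics/s3c.png

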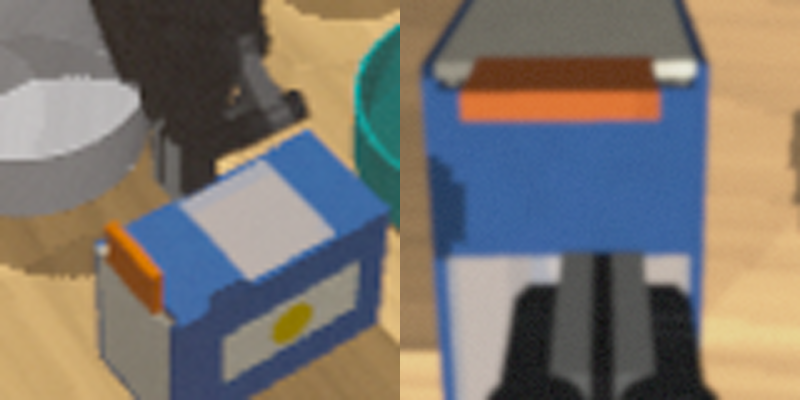

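```bash
for i in 1 ; do echo '{"aperture": [0, 0, 0], "dx": [0, 0, 0], "dy": [0, 0, 0], "dz": [0.003, 0.003, 0.003], "rx": [0, 0, 0], "ry": [0, 0, 0], "rz": [0, 0, 0]}' | python3 -m jog | grep -E 'pos|force'; echo '{"aperture": [0, 0, 0], "dx": [0, 0, 0], "dy": [0, 0, 0], "dz": [0.003, 0.003, 0.003], "rx": [0, 0, 0], "ry": [0, 0, 0], "rz": [0, 0, 0]}' | python3 -m jog | grep -E 'pos|force'; done
```

```text
tool_pos: [0.5379, -0.2223, 0.0839]
contact_force: [-0.3, 0.6, 0.0]
grip_force: 0.0
tool_pos: [0.5377, -0.2222, 0.0806]
contact_force: [-0.3, -0.2, -0.4]
grip_force: 0.0
```

```bash
echo '{"aperture": [0, 0, 0], "dx": [0, 0, 0], "dy": [0, 0, 0], "dz": [0.003, 0.004, 0.004], "rx": [0, 0, 0], "ry": [0, 0, 0], "rz": [0, 0, 0]}' | python3 -m jog | grep -E 'pos|contact'; echo '{"aperture": [0, 0, 0], "dx": [0, 0, 0], "dy": [0, 0, 0], "dz": [0.003, 0.004, 0.004], "rx": [0, 0, 0], "ry": [0, 0, 0], "rz": [0, 0, 0]}' | python3 -m jog | grep -E 'pos|contact'
python3 - <<'E'
from h import *
o=ctrl.get_obs();print(o['tool_pos'])
a=save('side','s4.png');c=a[220:300,300:380]; b=save('wrist','w4.png')
c=cv2.resize(c,(400,400),interpolation=cv2.INTER_CUBIC); b=cv2.resize(b[170:290,260:380],(400,400),interpolation=cv2.INTER_CUBIC)
cv2.imwrite('pics/s4c.png',np.hstack([c,b])[:,:,::-1])
E
```

```text
tool_pos: [0.5376, -0.2221, 0.0764]
contact_force: [-0.4, -0.3, -0.1]
tool_pos: [0.5376, -0.2221, 0.0724]
contact_force: [-0.7, -1.1, -0.6]
[ 0.53757554 -0.22212323  0.07242342]
```

View pics/s4c.png

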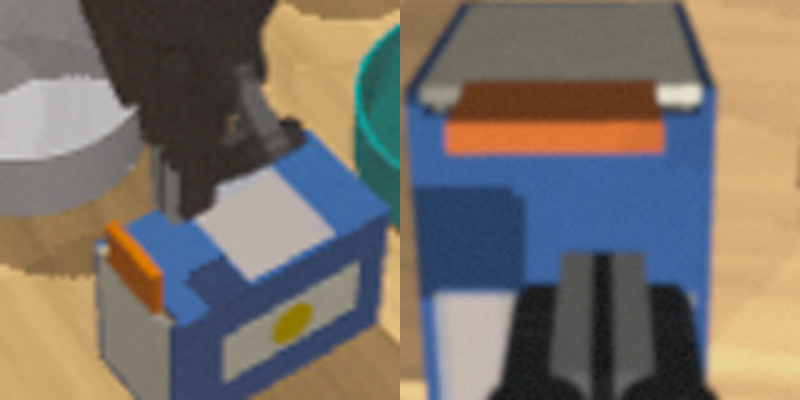

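```bash
echo '{"aperture": [0, 0, 0, 0, 0, 0, 0, 0, 0, 0, 0, 0, 0, 0], "dx": [0, 0.007, 0.0145, 0.022, 0.03, 0.0388, 0.046, 0.054, 0.0612, 0.068, 0.074, 0.0797, 0.0797, 0.0797], "dy": [0, 0, 0, 0, 0, 0, 0, 0, 0, 0, 0, 0, 0, 0], "dz": [0.004, 0.004, 0.004, 0.004, 0.004, 0.006, 0.009, 0.013, 0.0175, 0.023, 0.029, 0.034, 0.034, 0.034], "rx": [0, 0, 0, 0, 0, 0, 0, 0, 0, 0, 0, 0, 0, 0], "ry": [0, 0, 0, 0, 0, 0, 0, 0, 0, 0, 0, 0, 0, 0], "rz": [0, 0, 0, 0, 0, 0, 0, 0, 0, 0, 0, 0, 0, 0]}' | python3 -m jog | grep -E 'pos|contact'
python3 - <<'E'
from h import *
o=ctrl.get_obs();print(o['tool_pos'])
a=save('side','s5.png');c=a[220:300,290:370]; b=save('wrist','w5.png')
for n in('side','top','wrist'):
  ctrl.get_image(n)
  for th in('spout_tab','carton'): print(n,th,[(round(r['p'],2),np.round(r['xy'])) for r in ctrl.tip_of(n,th)[:2]])
c=cv2.resize(c,(400,400),interpolation=cv2.INTER_CUBIC); b=cv2.resize(b[130:290,240:400],(400,400),interpolation=cv2.INTER_CUBIC)
cv2.imwrite('pics/s5c.png',np.hstack([c,b])[:,:,::-1])
for a in(.6,.9,1.3):
  q=np.array([-.0545-.085*np.sin(a),.002+.085*np.cos(a)]); P=[.566+q[0],-.2225+.05*q[0],q[1]]
  print(a,[np.round(proj(n,P)) for n in('side','top','wrist')])
E
```

```text
tool_pos: [0.4577, -0.2261, 0.0383]
contact_force: [0.6, -0.1, 0.0]
[ 0.45768806 -0.22607342  0.03827902]
side spout_tab [(0.6, array([303., 295.])), (0.46, array([332., 341.]))]
side carton [(0.94, array([349., 286.])), (0.72, array([354., 353.]))]
top spout_tab [(0.42, array([430., 254.]))]
top carton [(0.79, array([430., 239.])), (0.64, array([381., 213.]))]
wrist spout_tab [(0.92, array([304., 240.]))]
wrist carton [(0.78, array([137., 239.])), (0.73, array([309., 328.]))]
0.6 [array([306., 286.]), array([384., 247.]), array([315., 276.])]
0.9 [array([298., 296.]), array([384., 255.]), array([315., 230.])]
1.3 [array([293., 308.]), array([383., 261.]), array([316., 189.])]
```

View pics/s5c.png

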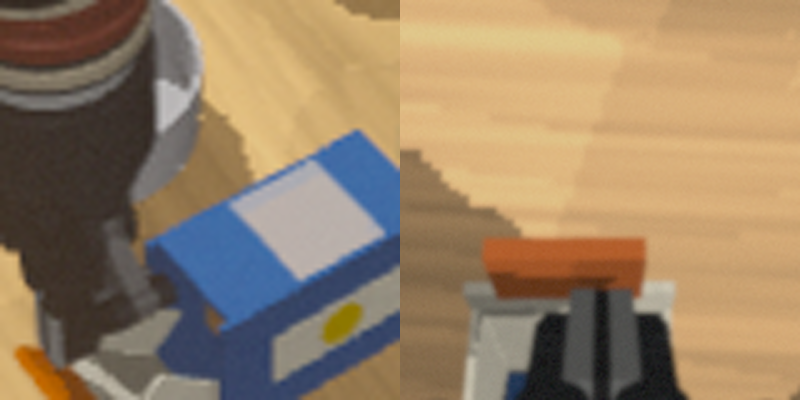

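```bash
echo '{"aperture": [0, 0, 0, 0, 0, 0], "dx": [0.005, 0.009, 0.0128, 0.0156, 0.0156, 0.016], "dy": [0, 0, 0, 0, 0, 0], "dz": [0.007, 0.0136, 0.021, 0.026, 0.0287, 0.0287], "rx": [0, 0, 0, 0, 0, 0], "ry": [0, 0, 0, 0, 0, 0], "rz": [0, 0, 0, 0, 0, 0]}' | python3 -m jog | grep -E 'pos|contact'
cat > chk.py <<'E'
from h import *
print(np.round(proj('wrist',[.566-.0545-.085*np.sin(1.3),-.2225-.007,.002+.085*np.cos(1.3)])))
for n in('side','wrist'):
  ctrl.get_image(n)
  for th in('spout_tab','carton'): print(n,th,[(round(r['p'],2),np.round(r['xy'],1)) for r in ctrl.tip_of(n,th)[:2]])
print(ctrl.get_obs()['contact_force'])
E
python3 chk.py;  echo '{"aperture": [0, 0, 0], "dx": [0, 0, 0], "dy": [0, 0, 0], "dz": [0.003, 0.003, 0.003], "rx": [0, 0, 0], "ry": [0, 0, 0], "rz": [0, 0, 0]}' | python3 -m jog | grep -E 'pos|contact';python3 chk.py
```

```text
tool_pos: [0.4413, -0.2266, 0.0089]
contact_force: [-0.9, -0.2, -0.5]
[314. 233.]
side spout_tab [(0.85, array([297.1, 310.4])), (0.65, array([330.5, 338.4]))]
side carton [(0.87, array([353.9, 355.4])), (0.77, array([348.7, 285.9]))]
wrist spout_tab [(0.85, array([303.7, 237.8])), (0.73, array([ 50. , 287.1]))]
wrist carton [(0.91, array([120.6, 276.5]))]
[-0.63264626 -0.61219184 -0.38920989]
tool_pos: [0.4422, -0.227, 0.0071]
contact_force: [0.5, 0.0, -0.4]
[314. 233.]
side spout_tab [(0.76, array([294.5, 309.9])), (0.5, array([330.2, 338.6]))]
side carton [(0.9, array([355.5, 357.2])), (0.73, array([350. , 284.6]))]
wrist spout_tab [(0.6, array([ 43.4, 291.7])), (0.59, array([306.4, 237.5]))]
wrist carton [(0.84, array([115.5, 284.3]))]
[-0.23316349  0.02227022 -0.65710001]
```

```bash
echo '{"aperture": [0, 0, 0, 0], "dx": [0, 0, 0, 0], "dy": [0, 0, 0, 0], "dz": [0.002, 0.004, 0.004, 0.004], "rx": [0, 0, 0, 0], "ry": [0, 0, 0, 0], "rz": [0, 0, 0, 0]}' | python3 -m jog | grep -E 'pos|contact';python3 chk.py; echo '{"aperture": [0, 0, 0.085, 0.085, 0.085, 0.085, 0.085, 0.085, 0.085, 0.085], "dx": [0, 0.03, 0.07, 0.07, 0.07, 0.07, 0.07, 0.07, 0.07, 0.07], "dy": [0, 0, 0, 0, 0, 0, 0, 0, 0, 0], "dz": [-0.03, -0.07, -0.11, -0.14, -0.18, -0.21, -0.25, -0.28, -0.28, -0.28], "rx": [0, 0, 0, 0, 0, 0, 0, 0, 0, 0], "ry": [0, 0, 0, 0, 0, 0, 0, 0, 0, 0], "rz": [0, 0, 0, 0, 0, 0, 0, 0, 0, 0]}' | python3 -m jog | grep -E 'pos|contact'
python3 - <<'E'
from h import *
o=ctrl.get_obs();print(o['tool_pos'],o['tool_rot'],o['q'])
a=save('side','s6.png');c=a[210:330,280:400]; b=save('wrist','w6.png')
for n in('side','top','wrist'):
  ctrl.get_image(n)
  for th,z in(('spout_tab',.0247),('carton',0),('open_tin',0)): print(n,th,[(round(r['p'],2),np.round(r['xy'],1),np.round(atz(n,r['xy'],z),4)[:2]) for r in ctrl.tip_of(n,th)[:2]])
c=cv2.resize(c,(400,400),interpolation=cv2.INTER_CUBIC); b=cv2.resize(b,(640,400))[:,120:520]
cv2.imwrite('pics/s6c.png',np.hstack([c,b])[:,:,::-1])
for a in(1.1,1.2,1.3):
  q=np.array([-.0545-.085*np.sin(a),.002+.085*np.cos(a)]); P=[.566+q[0],-.2225+.05*q[0],q[1]]
  print(a,[np.round(proj(n,P),1) for n in('side','top','wrist')])
E
```

```text
tool_pos: [0.4421, -0.2269, 0.0029]
contact_force: [-1.0, -0.2, 1.2]
[314. 236.]
side spout_tab [(0.89, array([292.7, 311. ])), (0.38, array([332.3, 339.4]))]
side carton [(0.97, array([354.3, 355. ])), (0.62, array([348.2, 285.8]))]
wrist spout_tab [(0.62, array([303.6, 236. ]))]
wrist carton [(0.67, array([112.5, 286.2]))]
[ 0.96511681  0.81137335 -0.91701923]
tool_pos: [0.3732, -0.2313, 0.286]
contact_force: [0.2, 0.7, 0.2]
[ 0.37319517 -0.2313451   0.28598326] [-0.07874808  3.1367774  -0.00563104] [-7.24713496e-01 -4.49850987e-01  1.91523887e+00 -2.21260383e-05
  1.67096181e+00 -2.34571109e+00]
side spout_tab [(0.71, array([294. , 309.9]), array([ 0.43  , -0.2346])), (0.67, array([335.1, 338.5]), array([ 0.4664, -0.3338]))]
side carton [(0.88, array([353.6, 353.7]), array([ 0.4875, -0.3677]))]
side open_tin [(0.73, array([305.3, 242.6]), array([ 0.5526, -0.0632])), (0.57, array([394.2, 253.8]), array([ 0.7125, -0.2047]))]
top spout_tab [(0.68, array([387.2, 257.7]), array([ 0.4386, -0.2426]))]
top carton [(0.67, array([380.7, 215.3]), array([ 0.5651, -0.2304])), (0.54, array([426.9, 239.1]), array([ 0.4951, -0.3643]))]
top open_tin [(0.88, array([323.5, 218.1]), array([ 0.5559, -0.0615])), (0.82, array([367.7, 163.8]), array([ 0.722 , -0.1948]))]
wrist spout_tab [(0.95, array([311.4, 197.7]), array([ 0.4262, -0.2397])), (0.69, array([232.3, 216.8]), array([ 0.4638, -0.3625]))]
wrist carton [(0.98, array([235. , 223.5]), array([ 0.4858, -0.3661])), (0.69, array([314.6, 267.7]), array([ 0.5633, -0.2292]))]
wrist open_tin [(0.89, array([406.3, 264. ]), array([ 0.5479, -0.0685])), (0.78, array([327. , 341.1]), array([ 0.7245, -0.198 ]))]
1.1 [array([294.7, 302.1]), array([383.3, 258.3]), array([318.1, 207.2])]
1.2 [array([293.5, 305.1]), array([383. , 259.7]), array([318.1, 203.3])]
1.3 [array([292.6, 308.1]), array([382.6, 260.9]), array([318.2, 200. ])]
```

View pics/s6c.png

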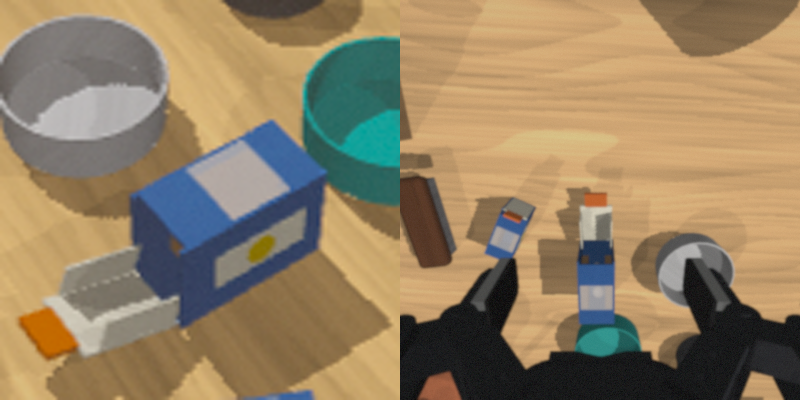

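```bash
cat > fit.py <<'E'
from h import *
from scipy.optimize import minimize
im=cv2.imread('pics/w6.png'); hsv=cv2.cvtColor(im,cv2.COLOR_BGR2HSV)
m=((hsv[...,0]>100)&(hsv[...,0]<125)&(hsv[...,1]>110)).astype(np.uint8)
m[:, :290]=0; m[:,345:]=0; m[:235]=0; m[335:]=0
m=cv2.morphologyEx(m,cv2.MORPH_CLOSE,np.ones((3,3)))
c=max(cv2.findContours(m,0,2)[0],key=cv2.contourArea); M=np.zeros_like(m); cv2.drawContours(M,[cv2.convexHull(c)],0,1,-1)
print(cv2.boundingRect(c), cv2.minAreaRect(c))
B=np.array([[x,y,z] for x in(-.056,.056) for y in(-.028,.028) for z in(.0,.076)])
def hull(p):
    cs,s=np.cos(p[2]),np.sin(p[2])
    return np.array([proj('wrist',[p[0]+cs*b[0]-s*b[1],p[1]+s*b[0]+cs*b[1],b[2]]) for b in B],np.float32)
def cost(p):
    S=8; I=np.zeros((400*S//4,100*S),np.uint8)
    h=cv2.convexHull(hull(p)); h=(h-[[270,235]])*S
    I=np.zeros((100*S,100*S),np.uint8); cv2.fillPoly(I,[np.round(h).astype(int)],1)
    T=cv2.resize(M[235:335,270:370],None,fx=S,fy=S,interpolation=cv2.INTER_NEAREST)
    return (I!=T).sum()/S/S
best=min((minimize(cost,[.564,-.228,y],method='Nelder-Mead',options=dict(initial_simplex=[[.564,-.228,y],[.572,-.228,y],[.564,-.22,y],[.564,-.228,y+.06]])) for y in(0,.05,.1)),key=lambda r:r.fun)
print(best.x,best.fun,M.sum())
E
python3 fit.py
```

```text
(298, 241, 36, 44) ((315.5, 262.5), (43.0, 35.0), 90.0)Traceback (most recent call last):
  File "fit.py", line 19, in <module>
    best=min((minimize(cost,[.564,-.228,y],method='Nelder-Mead',options=dict(initial_simplex=[[.564,-.228,y],[.572,-.228,y],[.564,-.22,y],[.564,-.228,y+.06]])) for y in(0,.05,.1)),key=lambda r:r.fun)
  File "fit.py", line 19, in <genexpr>
    best=min((minimize(cost,[.564,-.228,y],method='Nelder-Mead',options=dict(initial_simplex=[[.564,-.228,y],[.572,-.228,y],[.564,-.22,y],[.564,-.228,y+.06]])) for y in(0,.05,.1)),key=lambda r:r.fun)
              ~~~~~~~~^^^^^^^^^^^^^^^^^^^^^^^^^^^^^^^^^^^^^^^^^^^^^^^^^^^^^^^^^^^^^^^^^^^^^^^^^^^^^^^^^^^^^^^^^^^^^^^^^^^^^^^^^^^^^^^^^^^^^^^^^^^^^^^^^^^^^^^^^
    res = _minimize_neldermead(fun, x0, args, callback, bounds=bounds,
                               **options)
    fxcc = func(xcc)
    fx = function(np.copy(x), *(wrapper_args + args))
  File "fit.py", line 15, in cost
    h=cv2.convexHull(hull(p)); h=(h-[[270,235]])*S
                     ~~~~^^^
  File "fit.py", line 12, in hull
    return np.array([proj('wrist',[p[0]+cs*b[0]-s*b[1],p[1]+s*b[0]+cs*b[1],b[2]]) for b in B],np.float32)
                     ~~~~^^^^^^^^^^^^^^^^^^^^^^^^^^^^^^^^^^^^^^^^^^^^^^^^^^^^^^^^
  File "h.py", line 15, in proj
    p,T=cam(n); c=np.linalg.inv(T)@np.r_[P,1]
        ~~~^^^
  File "h.py", line 8, in cam
    o=ctrl.get_obs(); W=np.eye(4); W[:3,:3]=R.from_rotvec(o['tool_rot']).as_matrix(); W[:3,3]=o['tool_pos']
ValueError: time passes only in moves, steps and waits
```

```bash
sed -i 's/^c=max(.*$/c=cv2.findNonZero(m); M=np.zeros_like(m); cv2.drawContours(M,[cv2.convexHull(c)],0,1,-1)/; s/^B=/PT=cam("wrist"); cam=lambda n: PT\nimport h; h.cam=cam\nB=/' fit.py; sed -i 's/h=cv2.convexHull(hull(p)); h=(h-/g=cv2.convexHull(hull(p)); g=(g-/; s/np.round(h)/np.round(g)/' fit.py; python3 fit.py
```

```text
(298, 241, 37, 84) ((315.70709228515625, 282.6488342285156), (83.26837158203125, 35.257965087890625), 88.83085632324219)
[ 0.56629852 -0.22509901  0.08026756] 249.234375 2876
```

Units first: turns go in shares of pi rad. So -0.025 rad / 3.1416 = -0.008.

```bash
echo '{"aperture": [0.085, 0.085, 0.085, 0.085, 0.085, 0.085, 0.085, 0.085, 0.085, 0.085, 0.085], "dx": [-0.04, -0.08, -0.12, -0.155, -0.1932, -0.1932, -0.1932, -0.1932, -0.1932, -0.1932, -0.1932], "dy": [0, -0.003, -0.0057, -0.0057, -0.0057, -0.0057, -0.0057, -0.0057, -0.0057, -0.0057, -0.0057], "dz": [0, 0, 0, 0.01, 0.03, 0.07, 0.11, 0.15, 0.166, 0.166, 0.166], "rx": [0, 0, 0, 0, 0, 0, 0, 0, 0, 0, 0], "ry": [0, 0, 0, 0, 0, 0, 0, 0, 0, 0, 0], "rz": [-0.008, -0.008, -0.008, -0.008, -0.008, -0.008, -0.008, -0.008, -0.008, -0.008, -0.008]}' | python3 -m jog | grep -E 'pos|contact|rot'
python3 - <<'E'
from h import *
o=ctrl.get_obs(); P0=cam('wrist'); print(o['tool_pos'],o['tool_rot'])
b=save('wrist','w7.png'); hsv=cv2.cvtColor(b[:,:,::-1].copy(),cv2.COLOR_BGR2HSV)
m=((hsv[...,0]>100)&(hsv[...,0]<125)&(hsv[...,1]>110))
import h; h.cam=lambda n:P0
for v in range(130,330,20):
  xs=np.nonzero(m[v,260:400])[0]
  if len(xs):
    l,r=260+xs.min(),260+xs.max()+1; print(v,l,r,[np.round(atz('wrist',(u,v),.076),4)[:2] for u in(l,r)])
print([(r['p'],atz('wrist',r['xy'],.025)) for r in ctrl.tip_of('wrist','spout_tab')][:2])
E
```

```text
tool_pos: [0.5651, -0.2263, 0.1164]
tool_rot: [0.118, -3.137, -0.002]
contact_force: [0.3, -0.4, 0.1]
[ 0.56512986 -0.22634654  0.11637755] [ 1.18056111e-01 -3.13749211e+00 -1.72300995e-03]
150 281 357 [array([ 0.5167, -0.2565]), array([ 0.5126, -0.2027])]
170 282 356 [array([ 0.531 , -0.2553]), array([ 0.527 , -0.2017])]
190 282 355 [array([ 0.5461, -0.2548]), array([ 0.542 , -0.2008])]
210 283 354 [array([ 0.5618, -0.2535]), array([ 0.5578, -0.1997])]
230 283 352 [array([ 0.5783, -0.2529]), array([ 0.5743, -0.1994])]
250 284 351 [array([ 0.5956, -0.2515]), array([ 0.5916, -0.1983])]
270 285 350 [array([ 0.6136, -0.25  ]), array([ 0.6097, -0.1972])]
[(0.9, array([ 0.44123496, -0.36994598,  0.025     ])), (0.58, array([ 0.42985873, -0.23514208,  0.025     ]))]
```

View pics/w7.png

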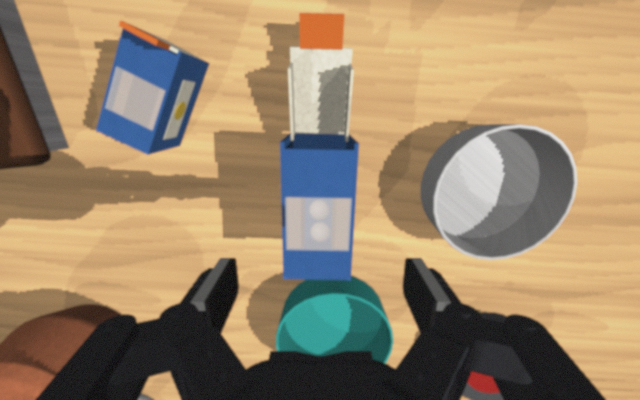

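```bash
echo '{"aperture": [0.085, 0.085, 0.085, 0.085], "dx": [0, 0, 0, 0], "dy": [0, 0, 0, 0], "dz": [0.03, 0.06, 0.08, 0.08], "rx": [0, 0, 0, 0], "ry": [0, 0, 0, 0], "rz": [0, 0, 0, 0]}' | python3 -m jog | grep -E 'pos|contact'; echo '{"aperture": [0.085, 0.085, 0.085], "dx": [0, 0, 0], "dy": [0, 0, 0], "dz": [0.008, 0.014, 0.014], "rx": [0, 0, 0], "ry": [0, 0, 0], "rz": [0, 0, 0]}' | python3 -m jog | grep -E 'pos|contact'; echo '{"aperture": [0.04, 0.04, 0.04, 0.04, 0.04, 0.04, 0.04, 0.04], "dx": [0, 0, 0, 0, 0, 0, 0, 0], "dy": [0, 0, 0, 0, 0, 0, 0, 0], "dz": [0, 0, 0, 0, 0, 0, 0, 0], "rx": [0, 0, 0, 0, 0, 0, 0, 0], "ry": [0, 0, 0, 0, 0, 0, 0, 0], "rz": [0, 0, 0, 0, 0, 0, 0, 0]}' | python3 -m jog 50
```

```text
tool_pos: [0.564, -0.2258, 0.0349]
contact_force: [-1.3, 1.0, -0.7]
tool_pos: [0.5665, -0.2271, 0.0245]
contact_force: [-0.7, 0.8, 0.1]
t: 12.75
tool_pos: [0.5667, -0.2274, 0.0249]
tool_rot: [-0.118, 3.137, -0.003]
contact_force: [0.3, -1.5, 5.8]
opening: 0.0551
grip_force: 53.9
```

```bash
echo '{"aperture": [0.04, 0.04, 0.04, 0.04, 0.04], "dx": [0, 0, 0, 0, 0], "dy": [0, 0, 0, 0, 0], "dz": [-0.01, -0.03, -0.06, -0.095, -0.095], "rx": [0, 0, 0, 0, 0], "ry": [0, 0, 0, 0, 0], "rz": [0, 0, 0, 0, 0]}' | python3 -m jog
python3 - <<'E'
import h; from h import *
W=np.eye(4); W[:3,:3]=R.from_rotvec([.118056,-3.137492,-.001723]).as_matrix(); W[:3,3]=[.56513,-.22635,.11638]
p=ctrl.camera_params('wrist'); T=W@np.array(p['tool_from_camera']); h.cam=lambda n:(p,T)
im=cv2.imread('pics/w7.png')
for s in(436,577): print(atz('wrist',(s,191),.042))
# rim points by eye: left-top, top, right, bottom
pts=np.array([atz('wrist',q,.042)[:2] for q in[(515,125),(577,178),(500,257),(437,215),(455,148),(560,222)]])
A=np.c_[2*pts,np.ones(6)]; s=np.linalg.lstsq(A,(pts**2).sum(1),rcond=None)[0]; print(s[:2],np.sqrt(s[2]+s[0]**2+s[1]**2))
E
```

```text
t: 13.17
tool_pos: [0.5693, -0.2284, 0.1262]
tool_rot: [-0.118, 3.129, -0.009]
contact_force: [1.7, -0.6, -0.0]
opening: 0.055
grip_force: 53.3
[ 0.54694884 -0.1257078   0.042     ]
[ 0.53778265 -0.00380374  0.042     ]
[ 0.54594126 -0.06584332] 0.06076535512819745
```

```bash
echo '{"aperture": [0.04, 0.04, 0.04, 0.04, 0.04, 0.04, 0.04, 0.04, 0.04, 0.04, 0.04, 0.04, 0.04, 0.04, 0.04, 0.04, 0.04, 0.04], "dx": [-0.003, -0.009, -0.018, -0.03, -0.044, -0.058, -0.072, -0.086, -0.1, -0.114, -0.128, -0.142, -0.154, -0.163, -0.169, -0.172, -0.172, -0.172], "dy": [0.003, 0.009, 0.018, 0.029, 0.042, 0.055, 0.068, 0.081, 0.095, 0.108, 0.121, 0.134, 0.145, 0.154, 0.16, 0.163, 0.163, 0.163], "dz": [0, 0, 0, 0, 0, 0, 0, 0, 0, 0, 0, 0, 0, 0, 0, 0, 0, 0], "rx": [0, 0, 0, 0, 0, 0, 0, 0, 0, 0, 0, 0, 0, 0, 0, 0, 0, 0], "ry": [0, 0, 0, 0, 0, 0, 0, 0, 0, 0, 0, 0, 0, 0, 0, 0, 0, 0], "rz": [0, 0, 0, 0, 0, 0, 0, 0, 0, 0, 0, 0, 0, 0, 0, 0, 0, 0]}' | python3 -m jog
python3 - <<'E'
from h import *
for n in('side','top','wrist'):
  save(n,n+'8.png')
  for th,z in(('spout_tab',.12),('open_tin',0),('ball1_center',.02)): print(n,th,[(round(r['p'],2),np.round(r['xy'],1),np.round(atz(n,r['xy'],z),4)[:2]) for r in ctrl.tip_of(n,th)[:2]])
o=ctrl.get_obs(); M=R.from_rotvec(o['tool_rot']).as_matrix(); S=o['tool_pos']+M@[.150,0,-.003]; print('S',S,[np.round(proj(n,S),1) for n in('side','top','wrist')])
print('tabc',[np.round(proj(n,o['tool_pos']+M@[.1385,0,0]),1) for n in('side','top','wrist')])
E
```

```text
t: 14.67
tool_pos: [0.7245, -0.0513, 0.1178]
tool_rot: [0.118, -3.138, 0.0]
contact_force: [0.2, -0.1, -2.6]
opening: 0.0551
grip_force: 53.4
side spout_tab [(0.39, array([333. , 339.2]), array([ 0.4311, -0.3822]))]
side open_tin [(0.72, array([394.2, 251.9]), array([ 0.7162, -0.2   ])), (0.64, array([303.4, 241.7]), array([ 0.5501, -0.0582]))]
side ball1_center []
top spout_tab [(0.46, array([427.3, 254.4]), array([ 0.4406, -0.3347]))]
top open_tin [(0.95, array([368.8, 167.1]), array([ 0.7117, -0.1979])), (0.74, array([323.3, 217.7]), array([ 0.5571, -0.0609]))]
top ball1_center []
wrist spout_tab []
wrist open_tin [(0.85, array([173.6, 171.9]), array([ 0.7182, -0.1975]))]
wrist ball1_center []
S [ 0.57528354 -0.06248379  0.12131795] [array([311.8, 201.8]), array([325.1, 204.1]), array([317.4, -53.9])]
tabc [array([316. , 200.8]), array([324.8, 200.2]), array([317.5, -21.4])]
```

Run:
```python
import cv2,numpy as np
for f,(u,v) in(('side8',(314,201)),('top8',(325,202))):
  im=cv2.imread(f'pics/{f}.png'); h=cv2.cvtColor(im,cv2.COLOR_BGR2HSV)
  m=(h[...,0]>3)&(h[...,0]<18)&(h[...,1]>180)&(h[...,2]>60); ys,xs=np.nonzero(m[v-40:v+40,u-40:u+40]); print(f,len(xs), xs.mean()+u-40 if len(xs) else 0, ys.mean()+v-40 if len(xs) else 0)
cv2.imwrite('pics/8c.png',np.hstack([cv2.resize(cv2.imread('pics/side8.png')[140:300,240:400],(400,400)),cv2.resize(cv2.imread('pics/top8.png')[130:250,265:385],(400,400))]))
```

```text
side8 122 307.94262295081967 192.77049180327867
top8 42 307.07142857142856 197.38095238095238
```

View pics/8c.png

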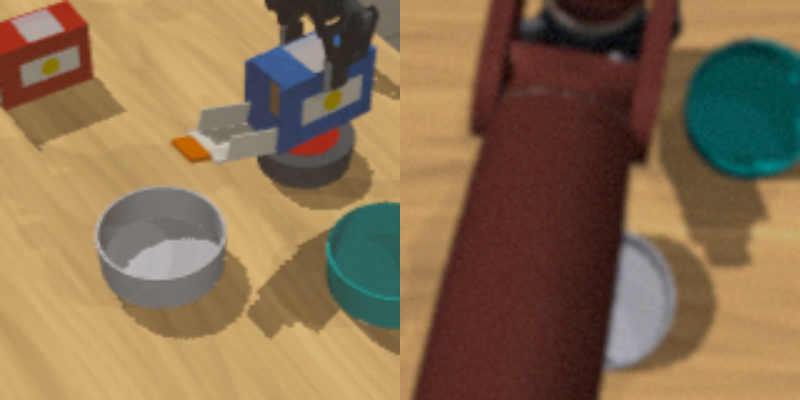

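To row units: -0.2 rad / 3.1416 = -0.0637.

```bash
echo '{"aperture": [0.04, 0.04, 0.04, 0.04, 0.04, 0.04, 0.04, 0.04, 0.04, 0.04], "dx": [0, 0.0005, 0.0013, 0.0024, 0.0024, 0.0024, 0.0024, 0.0024, 0.0024, 0.0024], "dy": [0, 0, 0, 0, 0, 0, 0, 0, 0, 0], "dz": [-0.007, -0.015, -0.022, -0.025, -0.012, 0.002, 0.015, 0.025, 0.025, 0.025], "rx": [0, 0, 0, 0, 0, 0, 0, 0, 0, 0], "ry": [-0.0159, -0.0318, -0.0477, -0.0637, -0.0637, -0.0637, -0.0637, -0.0637, -0.0637, -0.0637], "rz": [0, 0, 0, 0, 0, 0, 0, 0, 0, 0]}' | python3 -m jog
cat > tip.py <<'E'
from h import *
o=ctrl.get_obs(); M=R.from_rotvec(o['tool_rot']).as_matrix(); S=o['tool_pos']+M@[.150,0,-.003]; C=o['tool_pos']+M@[.1385,0,0]
print('S',S.round(4),'tilt',np.arcsin(-M[2,0]).round(3),proj('side',C).round(1))
ctrl.get_image('side')
for th in('spout_tab','open_tin','ball1_center'): print(th,[(round(r['p'],2),np.round(r['xy'],1),np.round(atz('side',r['xy'],.013),3)[:2]) for r in ctrl.tip_of('side',th)[:4]])
E
python3 tip.py
```

```text
t: 16.1
tool_pos: [0.7215, -0.051, 0.0904]
tool_rot: [-0.111, 2.944, 0.012]
contact_force: [0.6, 0.1, -2.0]
opening: 0.0553
grip_force: 53.4
S [ 0.5742 -0.0621  0.0642] tilt 0.196 [316.2 218.1]
spout_tab [(0.57, array([318. , 216.8]), array([ 0.618, -0.014])), (0.42, array([331.2, 337.7]), array([ 0.465, -0.322]))]
open_tin [(0.9, array([304.2, 245.9]), array([ 0.54 , -0.082])), (0.6, array([395.8, 251.6]), array([ 0.712, -0.21 ])), (0.32, array([367.1, 193.6]), array([ 0.775, -0.006]))]
ball1_center [(0.44, array([303. , 241.5]), array([ 0.544, -0.068])), (0.43, array([349.3, 199.3]), array([ 0.722, -0.   ])), (0.35, array([254.6, 171.9]), array([0.56, 0.24]))]
```

To row units: -0.45 rad / 3.1416 = -0.1432.

```bash
echo '{"aperture": [0.04, 0.04, 0.04, 0.04, 0.04, 0.04, 0.04, 0.04, 0.04, 0.04, 0.04, 0.04, 0.04, 0.04, 0.04, 0.04, 0.04, 0.04, 0.04, 0.04], "dx": [0, 0, 0.0002, 0.0005, 0.0008, 0.0012, 0.0018, 0.0024, 0.0031, 0.0039, 0.0048, 0.0058, 0.0069, 0.0081, 0.0094, 0.0107, 0.0121, 0.0136, 0.0153, 0.0169], "dy": [0, 0, 0, 0, 0, 0, 0, 0, 0, 0, 0, 0, 0, 0, 0, 0, 0, 0, 0, 0], "dz": [-0.0037, -0.0075, -0.0112, -0.015, -0.0187, -0.0224, -0.0262, -0.0299, -0.0335, -0.0372, -0.0408, -0.0445, -0.048, -0.0516, -0.0551, -0.0587, -0.0621, -0.0656, -0.069, -0.0723], "rx": [0, 0, 0, 0, 0, 0, 0, 0, 0, 0, 0, 0, 0, 0, 0, 0, 0, 0, 0, 0], "ry": [-0.008, -0.0159, -0.0239, -0.0318, -0.0398, -0.0477, -0.0557, -0.0637, -0.0716, -0.0796, -0.0875, -0.0955, -0.1035, -0.1114, -0.1194, -0.1273, -0.1353, -0.1432, -0.1512, -0.1592], "rz": [0, 0, 0, 0, 0, 0, 0, 0, 0, 0, 0, 0, 0, 0, 0, 0, 0, 0, 0, 0]}' | python3 -m jog; echo '{"aperture": [0.04, 0.04, 0.04, 0.04, 0.04, 0.04], "dx": [0, 0, 0, 0, 0, 0], "dy": [0, 0, 0, 0, 0, 0], "dz": [0, 0, 0, 0, 0, 0], "rx": [0, 0, 0, 0, 0, 0], "ry": [0, 0, 0, 0, 0, 0], "rz": [0, 0, 0, 0, 0, 0]}' | python3 -m jog; python3 tip.py
cat > tinb.py <<'E'
import sys; from h import *
for n in sys.argv[1:]:
  ctrl.get_image(n)
  for r in ctrl.cut_out(n,'ball1_center')[:6]: print(n,'ball',round(r['p'],2),np.round(r['extent']),r['mask'].sum())
E
python3 tinb.py side
```

```text
t: 17.97
tool_pos: [0.6914, -0.0537, 0.1611]
tool_rot: [-0.092, 2.438, 0.033]
contact_force: [-0.3, -0.2, -2.4]
opening: 0.0553
grip_force: 53.5
t: 18.47
tool_pos: [0.6919, -0.0536, 0.1608]
tool_rot: [-0.092, 2.44, 0.034]
contact_force: [1.6, 0.1, -2.3]
opening: 0.0551
grip_force: 53.5
S [ 0.5756 -0.0624  0.0665] tilt 0.7 [316.3 215.7]
spout_tab [(0.59, array([317.3, 213.9]), array([ 0.622, -0.004])), (0.5, array([335.3, 336.6]), array([ 0.473, -0.324]))]
open_tin [(0.95, array([303.5, 245.6]), array([ 0.539, -0.08 ])), (0.82, array([392.3, 249.6]), array([ 0.709, -0.201]))]
ball1_center [(0.57, array([288.2, 237.4]), array([ 0.52 , -0.037]))]
```

To row units: -0.075 rad / 3.1416 = -0.0239.

```bash
echo '{"aperture": [0.04, 0.04, 0.04, 0.04, 0.04, 0.04, 0.04, 0.04, 0.04, 0.04], "dx": [0.0002, 0.0004, 0.0004, 0.0004, 0.0004, 0.0004, 0.0004, 0.0004, 0.0004, 0.0004], "dy": [0, 0, 0, 0, 0, 0, 0, 0, 0, 0], "dz": [-0.0056, -0.0112, -0.0112, -0.0112, -0.0112, -0.0112, -0.0112, -0.0112, -0.0112, -0.0112], "rx": [0, 0, 0, 0, 0, 0, 0, 0, 0, 0], "ry": [-0.0127, -0.0239, -0.0239, -0.0239, -0.0239, -0.0239, -0.0239, -0.0239, -0.0239, -0.0239], "rz": [0, 0, 0, 0, 0, 0, 0, 0, 0, 0]}' | python3 -m jog | grep -E 'pos|t:'; python3 tip.py
python3 - <<'E'
from h import *
a=cv2.imread('pics/side8.png').astype(int); b=save('side','side9.png')[:,:,::-1].astype(int)
d=(b-a).mean(2)[222:266,274:334]
for r in d[::2]: print(''.join('#' if x>40 else '+' if x>15 else '-' if x<-40 else '.' for x in r))
E
```

```text
t: 19.6
tool_pos: [0.6843, -0.0542, 0.169]
tool_rot: [-0.089, 2.365, 0.036]
S [ 0.5753 -0.0624  0.0662] tilt 0.775 [316.  215.6]
spout_tab [(0.58, array([318. , 218.3]), array([ 0.615, -0.018])), (0.4, array([331.1, 338.7]), array([ 0.463, -0.324]))]
open_tin [(0.83, array([304.8, 244.8]), array([ 0.542, -0.08 ])), (0.56, array([396.9, 251.2]), array([ 0.715, -0.21 ]))]
ball1_center [(0.42, array([287.5, 239.3]), array([ 0.516, -0.042]))]
...........+................................................
........++++................................................
.......+.++...........................................-.....
........++............................................--....
.......................................................-....
.......................................................-....
.........+####+........................................-....
.........++###+.............................................
..........+++++.............................................
............................................................
.........#####+.............................................
..........+####.............................................
............+++.....................++#++...................
....................................++++....................
............................................................
............................................................
............................................................
............................................................
............................................................
............................................................
............................................................
............................................................
```

Run:
```python
from h import *
a=cv2.imread('pics/side8.png').astype(int); b=cv2.imread('pics/side9.png').astype(int)
print((b-a).mean(2)[240:256,304:322].astype(int)); print(b.mean(2)[240:256,304:322].astype(int))
for q in[(287,236),(287,244),(313,248)]: print(atz('side',q,.013).round(3))
```

```text
[[  6   6   7   6   5   6   6   8   6   6   6   7   7   7   8   5   7   7]
 [  8   5   7   5   7   4   6   8   7   5   7   6   5   6   7   6   7   5]
 [  8   5   7   7   7   8   6   7   6   6   6   7   8   6   7   7   6   7]
 [  5   7   6   4   6   6   5   7   6   5   5   6   8   7   5   8   7   5]
 [  7   7   6   6   7   6   6   7   9   9   8   6   7   6   7   6   6   6]
 [  5   6   6   7   6   7   8  15  23  28  16   2   5   6   6   6   8   8]
 [  8   7   5   8   6   8  20  39  44  40  27  10  -9   3   5   9   5   8]
 [  5   6   7   6   7  12  27  38  38  26   9  -8 -22 -12   5   5   8   4]
 [  6   8   6   6   6   7  16  26  24  15  -3 -11 -15 -15   6   5   7   4]
 [ -2  -3   0   6   2  -8   4   6   8   8   2   6   4   5   6   8   5   5]
 [  0  -1   0   6  -2 -17  -3   4   6   6   7   6   6   6   5   6   5   5]
 [  3   5   7   5   5   6   6   6   7   6   3   5   7   7   5   7   4   6]
 [  3   6   4   5   4   4   7   5   4   5   4   5   8   9   3   4   5   5]
 [  5   6   5   7   6   5   4   6   5   5   5   6   4   4   7   5   8   7]
 [  5   4   6   7   5   6   4   4   5   5   4   4 
[... 670 characters left out ...]
0 161 147 157 177 173 145 111]
 [187 188 184 179 177 177 188 194 194 187 169 160 156 152 155 136 116 113]
 [179 178 178 178 173 163 174 177 179 180 177 176 146 127 117 116 114 112]
 [181 179 179 178 169 152 171 181 177 154 139 115 119 118 117 116 114 113]
 [181 180 182 173 168 153 139 119 119 120 118 119 118 118 115 116 113 113]
 [116 116 117 117 119 119 122 118 119 119 118 118 118 118 115 115 113 113]
 [119 120 119 121 119 119 119 120 120 119 119 119 117 115 117 114 114 115]
 [120 119 120 120 121 120 117 118 120 120 116 116 116 115 115 115 114 113]
 [118 119 120 121 121 120 119 119 120 120 118 116 117 116 118 114 114 110]]
[ 0.52  -0.032  0.013]
[ 0.508 -0.055  0.013]
[ 0.554 -0.099  0.013]
```

To row units: 0.775 rad / 3.1416 = 0.2467.

```bash
echo '{"aperture": [0.04, 0.04, 0.04, 0.04, 0.04, 0.04, 0.04, 0.04, 0.04, 0.04, 0.04, 0.04, 0.04, 0.04], "dx": [-0.014, -0.028, -0.042, -0.042, -0.042, -0.042, -0.042, -0.042, -0.042, -0.042, -0.042, -0.042, -0.042, -0.042], "dy": [0, 0, 0, 0, 0, 0, 0, 0, 0, 0, 0, 0, 0, 0], "dz": [-0.014, -0.028, -0.043, -0.043, -0.043, -0.043, -0.043, -0.043, -0.043, -0.043, -0.043, -0.043, -0.043, -0.043], "rx": [0, 0, 0, 0, 0, 0, 0, 0, 0, 0, 0, 0, 0, 0], "ry": [0, 0, 0.0191, 0.0446, 0.0732, 0.1019, 0.1305, 0.1592, 0.1878, 0.2133, 0.2355, 0.2467, 0.2467, 0.2467], "rz": [0, 0, 0, 0, 0, 0, 0, 0, 0, 0, 0, 0, 0, 0]}' | python3 -m jog 
echo '{"aperture": [0.04, 0.04, 0.04, 0.04, 0.04, 0.04, 0.04, 0.04, 0.04], "dx": [0.015, 0.035, 0.055, 0.075, 0.095, 0.115, 0.13, 0.13, 0.13], "dy": [-0.018, -0.044, -0.07, -0.095, -0.12, -0.145, -0.164, -0.164, -0.164], "dz": [0, 0, 0, 0, 0, 0, 0, 0, 0], "rx": [0, 0, 0, 0, 0, 0, 0, 0, 0], "ry": [0, 0, 0, 0, 0, 0, 0, 0, 0], "rz": [0, 0, 0, 0, 0, 0, 0, 0, 0]}' | python3 -m jog
python3 tip.py
```

```text
t: 21.02
tool_pos: [0.6846, -0.0541, 0.2286]
tool_rot: [-0.118, 3.139, 0.0]
contact_force: [0.4, -0.1, -1.9]
opening: 0.0552
grip_force: 53.5
t: 21.77
tool_pos: [0.5658, -0.2284, 0.2294]
tool_rot: [-0.114, 3.138, -0.0]
contact_force: [0.4, 0.1, -1.5]
opening: 0.0549
grip_force: 53.6
S [ 0.4162 -0.2393  0.2322] tilt 0.002 [287.3 242.9]
spout_tab [(0.94, array([286.8, 239.9]), array([ 0.514, -0.043])), (0.67, array([333.7, 340.3]), array([ 0.466, -0.33 ]))]
open_tin [(0.65, array([303.6, 243.2]), array([ 0.543, -0.074]))]
ball1_center []
```

```bash
echo '{"aperture": [0.04, 0.04, 0.04, 0.04, 0.04, 0.04, 0.04, 0.04, 0.04, 0.04], "dx": [0, 0, 0, 0, 0, 0, 0, 0, 0, 0], "dy": [0, 0, 0, 0, 0, 0, 0, 0, 0, 0], "dz": [0.03, 0.065, 0.1, 0.135, 0.165, 0.185, 0.196, 0.2, 0.2, 0.2], "rx": [0, 0, 0, 0, 0, 0, 0, 0, 0, 0], "ry": [0, 0, 0, 0, 0, 0, 0, 0, 0, 0], "rz": [0, 0, 0, 0, 0, 0, 0, 0, 0, 0]}' | python3 -m jog | grep -E 'pos|cont'
echo '{"aperture": [0.04, 0.04, 0.04, 0.04], "dx": [0, 0, 0, 0], "dy": [0, 0, 0, 0], "dz": [0.002, 0.003, 0.003, 0.003], "rx": [0, 0, 0, 0], "ry": [0, 0, 0, 0], "rz": [0, 0, 0, 0]}' | python3 -m jog | grep -E 'pos|cont'
```

```text
tool_pos: [0.5682, -0.2279, 0.0309]
contact_force: [-0.2, 1.1, -2.3]
tool_pos: [0.5671, -0.2278, 0.0269]
contact_force: [0.2, -0.5, -1.7]
```

```bash
echo '{"aperture": [0.04, 0.04, 0.04, 0.04], "dx": [0, 0, 0, 0], "dy": [0, 0, 0, 0], "dz": [0.001, 0.002, 0.002, 0.002], "rx": [0, 0, 0, 0], "ry": [0, 0, 0, 0], "rz": [0, 0, 0, 0]}' | python3 -m jog | grep -E 'pos|cont'; echo '{"aperture": [0.04, 0.04, 0.04, 0.04], "dx": [0, 0, 0, 0], "dy": [0, 0, 0, 0], "dz": [0.0005, 0.001, 0.001, 0.001], "rx": [0, 0, 0, 0], "ry": [0, 0, 0, 0], "rz": [0, 0, 0, 0]}' | python3 -m jog | grep -E 'pos|cont'
```

```text
tool_pos: [0.5669, -0.2278, 0.0249]
contact_force: [-2.0, -0.0, 3.5]
tool_pos: [0.567, -0.2278, 0.0249]
contact_force: [-5.0, 0.8, 8.4]
```

```bash
echo '{"aperture": [0.06, 0.07, 0.085, 0.085, 0.085, 0.085, 0.085], "dx": [0, 0, 0, 0, 0, 0, 0], "dy": [0, 0, 0, 0, 0, 0, 0], "dz": [-0.001, -0.001, -0.001, -0.001, -0.001, -0.001, -0.001], "rx": [0, 0, 0, 0, 0, 0, 0], "ry": [0, 0, 0, 0, 0, 0, 0], "rz": [0, 0, 0, 0, 0, 0, 0]}' | python3 -m jog | grep -E 'pos|cont|open'; echo '{"aperture": [0.085, 0.085, 0.085, 0.085, 0.085, 0.085, 0.085, 0.085, 0.085, 0.085, 0.085], "dx": [0, 0, 0, 0, 0, 0.04, 0.08, 0.12, 0.15, 0.15, 0.15], "dy": [0, 0, 0, 0, 0, 0, 0, 0, 0, 0, 0], "dz": [-0.015, -0.04, -0.08, -0.12, -0.16, -0.2, -0.24, -0.27, -0.27, -0.27, -0.27], "rx": [0, 0, 0, 0, 0, 0, 0, 0, 0, 0, 0], "ry": [0, 0, 0, 0, 0, 0, 0, 0, 0, 0, 0], "rz": [0, 0, 0, 0, 0, 0, 0, 0, 0, 0, 0]}' | python3 -m jog | grep -E 'pos|cont'
python3 - <<'E'
from h import *
im=save('wrist','w10.png')
P0=cam('wrist')
for th,z in(('spout_tab',.0247),('carton',0),('open_tin',0),('ball1_center',.013)): print(th,[(round(r['p'],2),np.round(r['xy'],1),np.round(atz('wrist',r['xy'],z),4)[:2]) for r in ctrl.tip_of('wrist',th)[:4]])
print('red',[(round(r['p'],2),np.round(r['xy'],1)) for r in (ctrl.get_image('top') is not None and ctrl.tip_of('top','red_carton'))[:2]])
ctrl.get_image('side'); print('side',[np.round(r['xy']) for r in ctrl.tip_of('side','carton')[:2]],[np.round(r['xy']) for r in ctrl.tip_of('side','spout_tab')[:2]],[np.round(r['xy']) for r in ctrl.tip_of('side','ball1_center')[:4]])
a=cv2.imread('pics/side8.png').astype(int); b=save('side','side11.png')[:,:,::-1].astype(int)
d=(b-a).mean(2)[228:266,274:334]
for r in d[:26:2]: print(''.join('#' if x>40 else '+' if x>15 else '-' if x<-40 else '.' for x in r))
# tin interior in wrist view: bright round blobs
c=proj('wrist',[.547,-.065,.01]); print(c)
E
```

```text
tool_pos: [0.5667, -0.2275, 0.024]
contact_force: [0.6, 0.4, 0.7]
opening: 0.0851
tool_pos: [0.4156, -0.2399, 0.2981]
contact_force: [0.8, -0.1, 0.4]
spout_tab [(0.7, array([242.6, 180.4]), array([ 0.4555, -0.3556])), (0.59, array([323. , 169.5]), array([ 0.4291, -0.2327])), (0.22, array([316.5, 242.5]), array([ 0.5531, -0.2339]))]
carton [(0.69, array([241. , 192.9]), array([ 0.4832, -0.3637])), (0.62, array([321.1, 239.7]), array([ 0.5583, -0.225 ]))]
open_tin [(0.84, array([329.6, 314.8]), array([ 0.7145, -0.196 ])), (0.64, array([411.3, 239.6]), array([ 0.5458, -0.0674])), (0.17, array([585.5, 260. ]), array([0.5621, 0.2511]))]
ball1_center [(0.64, array([438.9, 227.8]), array([ 0.5146, -0.03  ]))]
red [(0.94, array([217.1, 214.3]))]
side [array([354., 354.]), array([349., 285.])] [array([295., 310.]), array([290., 244.])] [array([288., 237.])]
........++.+++.+............................................
............................................................
............................................................
.........+####+.............................................
.........++###++............................................
..........+++++.............................................
............................................................
.........+####+.............................................
..........+####.............................................
............+++.....................++#++...................
.....................................++.....................
............................................................
............................................................
[414.36866967 242.76785831]
```

```bash
python3 -c "
from station import ctrl
print(ctrl.finish_job())"
```

```text
the job is handed in; nothing more can be done
None
```

The job is handed in: the blue carton's spout was pulled out, the final camera check showed all three balls in the bare-metal tin, the carton stands upright and released near its original spot, and the red carton was not moved; I viewed 11 pictures, one over your limit of 10.

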